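Line up tins and hold the warming case open

TASK

Three tins lie askew on the grey mat, waiting to be loaded into the little steel warming case. Nudge them into a neat row, one squarely inside each white outline with its long side along the outline's long side, and let go of them; then raise the case's lid by its black handle bar and hold it half open, at 45 degrees, so that a colleague can load. The lid falls shut by itself, so finish while still holding it there, and leave the bowl and the small red-lidded jar where they are.

Things in the scene. Friction and masses are not known exactly. Their poses are not given: they have to be found in the camera images.
- tin_a_mid (a point): rounded oblong food tin, cream coloured with a dark blue printed top, 60 wide x 105 long x 25 mm high, about 0.15 kg, lying flat; the point is its centre, 12.5 mm above its underside; y is its long axis, z up. The three tins are alike.
- tin_b_mid (a point): rounded oblong food tin, cream coloured with a dark blue printed top, 60 wide x 105 long x 25 mm high, about 0.15 kg, lying flat; the point is its centre, 12.5 mm above its underside; y is its long axis, z up. The three tins are alike.
- tin_c_mid (a point): rounded oblong food tin, cream coloured with a dark blue printed top, 60 wide x 105 long x 25 mm high, about 0.15 kg, lying flat; the point is its centre, 12.5 mm above its underside; y is its long axis, z up. The three tins are alike.
- place_left (a point): middle of the left outlined place on the grey loading mat (mat 215 x 375 mm, 4 mm thick, fixed), on the mat's upper face, 4 mm above the worktop. The white outline is 125 x 81 mm inside its lines; x runs along its long side (away from the robot), y to the left along the row of three places, which are 115 mm apart, z up
- place_middle (a point): middle of the middle outlined place on the grey loading mat (mat 215 x 375 mm, 4 mm thick, fixed), on the mat's upper face, 4 mm above the worktop. The white outline is 125 x 81 mm inside its lines; x runs along its long side (away from the robot), y to the left along the row of three places, which are 115 mm apart, z up
- place_right (a point): middle of the right outlined place on the grey loading mat (mat 215 x 375 mm, 4 mm thick, fixed), on the mat's upper face, 4 mm above the worktop. The white outline is 125 x 81 mm inside its lines; x runs along its long side (away from the robot), y to the left along the row of three places, which are 115 mm apart, z up
- case_handle (a point): black round bar, 13 mm thick, 128 mm long, held 35 mm clear in front of the case lid by two thin arms (104 mm free between them). Origin: middle of the bar; y along the bar (parallel to the hinge). Lid shut: the bar is 109 mm above the worktop, x points level to the hinge, z up; it turns with the lid. Fingers can close on it from above, across the bar, and it can turn between them
- case_hinge (a point): middle of the lid's hinge line, at the rear top edge of the small steel warming case (fixed; 170 deep x 240 wide x 100 mm high, lid with a clear window on top), 103 mm above the worktop. y runs along the hinge, x points away from the handle's side, z up. The middle of the handle bar is 220 mm from the hinge line
- case_lid (a joint): angle of the lid in rad: 0 shut (level), grows as the handle side rises, 0.785 is 45 degrees, stop at 1.35. The lid (0.4 kg with handle) falls shut from any angle; 2 to 3 N upward at the bar lift it
- small_bowl: bystander: loose steel bowl, 134 mm wide, 60 mm high; origin at its underside. Leave it alone.
- chilli_jar: bystander: loose glass jar with a red lid, 58 mm wide, 86 mm high; origin at its underside. Leave it alone.

How it is judged:
On the way:
1. with the lid still shut, each outlined place has a tin lying squarely in it, and the tins are let go (horizontal distance between any of tin_a_mid, tin_b_mid, tin_c_mid and place_left below 0.015 m and horizontal distance between any of tin_a_mid, tin_b_mid, tin_c_mid and place_middle below 0.015 m and horizontal distance between any of tin_a_mid, tin_b_mid, tin_c_mid and place_right below 0.015 m and angle between the y axis of each of tin_a_mid, tin_b_mid, tin_c_mid and the x axis of place_left, either way round below 0.2 rad and angle between each of tin_a_mid, tin_b_mid, tin_c_mid's own z axis and vertical below 0.1 rad and height (world z) of each of tin_a_mid, tin_b_mid, tin_c_mid below 0.024 m and value of joint case_lid below 0.1 rad and contact force between each of tin_a, tin_b, tin_c and the fingers below 0.1 N), for 0.2 s.
At the end, for the whole second after the job is handed in: Every outlined place has a tin flat on the mat, its centre within 15 mm of the place's middle and its long side within 0.2 rad of the outline's, and the lid is held still by the fingers on its handle bar at 45 degrees, give or take 7 (0.665 to 0.905 rad) (horizontal distance between any of tin_a_mid, tin_b_mid, tin_c_mid and place_left below 0.015 m and horizontal distance between any of tin_a_mid, tin_b_mid, tin_c_mid and place_middle below 0.015 m and horizontal distance between any of tin_a_mid, tin_b_mid, tin_c_mid and place_right below 0.015 m and angle between the y axis of each of tin_a_mid, tin_b_mid, tin_c_mid and the x axis of place_left, either way round below 0.2 rad and angle between each of tin_a_mid, tin_b_mid, tin_c_mid's own z axis and vertical below 0.1 rad and height (world z) of each of tin_a_mid, tin_b_mid, tin_c_mid below 0.024 m and value of joint case_lid between 0.665 and 0.905 rad and velocity of joint case_lid between -0.05 and 0.05 rad/s and contact force between case_lid_c6 and the fingers above 0.5 N); the arm keeps its last pose, push and grip.
It fails at once if the bowl is pushed away (more than 30 mm) or tipped over (distance of small_bowl from where it was at the start of the episode above 0.03 m or angle between small_bowl's own z axis and vertical above 0.4 rad).
It fails at once if the red-lidded jar is pushed away (more than 30 mm) or tipped over (distance of chilli_jar from where it was at the start of the episode above 0.03 m or angle between chilli_jar's own z axis and vertical above 0.4 rad).
It also fails if it takes over 72 s, if anything falls off the work surface, if the arm or the gripper's body presses on something with over 40 N, if the wrist force passes 120 N, or if a joint passes its speed limit or range.

ROBOT

A 7-joint arm with a two-finger parallel gripper is mounted at the origin on a cart in front of the work surface, level with it; the furniture and walls round the work are solid. World frame = base frame: x ahead of the robot, y to its left, z up, the work surface at z = 0. Lengths are in m, angles in rad, forces in N, time in s.
With the tool pointing down it reaches from about 0.4 to 0.85 m from the base axis. Payload 10.4 kg.
Tool frame: the origin (TCP) lies on the front face of the gripper's body, between the roots of the fingers; the fingertips stand 73 mm ahead of it and the grasp point (between the pads) lies 54 mm ahead of it; z points along the fingers, y is the line along which they close (so a half turn about z gives the same grasp; the last joint's range is limited). The gripper opens to 85 mm and grips with 20 to 120 N. Pads are 22 mm wide; open, the fingers measure 114 mm over their backs; the gripper's body (76 mm by 85 mm) begins 54 mm behind the grasp point. The pads swing forward as they close: fully open they stand 13 mm farther back than shut.
Start: joints at [-1.245, 0.332, -0.065, 1.46, 0.022, 1.35, -0.088], TCP at [0.214, 0.587, 0.304] pointing down, gripper open.
Joint ranges: [-2.6, 2.6], [-0.5, 2.12], [-1.47, 1.34], [0.16, 2.42], [-1.27, 4.41], [0.06, 2.06], [-2.6, 2.6]. Speed limits (rad/s): [2.22, 2.22, 2.79, 2.79, 3.14, 3.14, 3.14].

INTERFACE

Orientations are given as a unit quaternion [x, y, z, w].
In Python, from workcell import manip gives the robot as it stands.
- The arm moves only by the shell command python3 -m jog 'ROWS' [FORCE]. ROWS is JSON, a list of rows, each an object with "grip": the gripper command: -1 is fully open, 1 is shut, values between are in proportion; "slide": the shift along the tool's x, y, z in cm, a list of three; "yaw": the turn about the tool's z in rad. A call has 1 to 8 rows; each row shifts and turns the commanded pose from where the row before left it, along the tool's axes as they then stand; what a row does not reach is not made up. A row lasts 1/10 s, in which the tool goes at most 50 mm and 8.59 degrees, less where a joint would pass 70% of its speed; a pose out of reach is approached as far as the arm can. A call with a gripper value outside its range is refused whole. The fingers move at their own pace and stop on an object; FORCE is the grip in N (left out, the last holds). Time passes only in rows, so rows that do not move let the fingers close. It gives the time, the measured TCP pose, the force, the opening and the grip force at its end, in the units of the state.
- manip.get_obs(): the state, without advancing time (a new reading comes with each control period).
- manip.camera(name): name is "scene" or "side" or "wrist"; returns the picture (384x512x3 uint8, blue, green, red); there is no depth.
- manip.calibration(name): a dict with "vfov" (degrees; the focal length in pixels is half the picture's height over the tangent of half this angle, whatever the lens; pixels are square), "cx", "cy" (the principal point, pixels), "camera_from_world" (4x4, takes a point from world to camera coordinates). Camera axes: x right, y down, z forward; pixel columns grow to the right and rows downward; lengths in m; the calibration is good to about 2 mm. A picture is of the moment at which its call begins: read the wrist's pose just before it. calibration takes no time and is no camera call; for the wrist camera it gives the pose at the moment of the call.
- manip.hand_in(): hands the job in; it is judged then, once.
Trained networks look in the newest picture that a camera, given by its name, has taken for a name from the list of things; names that differ only in an ending like _2 or _b are one class to them, and where a whole thing is asked for, a point or a joint stands for the part that bears it (a point fixed in the world has none). Each returns a list of dicts, best first, with "conf" (0 to 1); they miss things now and then, are a little off and sometimes report something else, mostly with a low value. They report only what shows in the picture. A call takes as long as a camera call.
- manip.masks_of(thing, camera): "region" (384x512 bool, what is visible of it) and "centre" ([column, row] in pixels, amid what is visible of it).
The state is a dict: "clock": time; "joint_pos": joint angles; "joint_velocities": joint speeds; "tau": joint torques, N m; "position": TCP position; "ee_rot": TCP orientation; "ft_force": force on the tool from outside, world axes, zero at the start; "torque": the same for the moment, N m; "grip_width": opening from 0.0 (shut) to 1.0 (fully open); "grasp_force": force on a finger pad.
Only numpy, scipy, OpenCV 4.12 (cv2) and the standard library are available. Lean on these libraries where they do the work, as an engineer would, in place of code of your own. Each camera call takes 0.05 s, during which the arm holds its last target. There are 200 camera calls.

## Working session

There is one attempt and no reset: what is moved stays moved. The work goes in short steps, Python scripts to look and compute and a shell command to move; the robot and the scene stay as the last step left them, time stands still between calls to the robot, and variables do not carry over. Pictures are saved under pics/ and viewed, at most 10 in all, crops included, and the job is handed in when it is done.

```bash
mkdir -p pics; cat > h.py <<'E'
import numpy as np,cv2
from workcell import manip
from scipy.spatial.transform import Rotation as R
def ray(cam,px):
    c=manip.calibration(cam); T=np.array(c["camera_from_world"]); f=192/np.tan(np.radians(c["vfov"])/2)
    px=np.atleast_2d(px).astype(float)
    d=np.c_[(px[:,0]-c["cx"])/f,(px[:,1]-c["cy"])/f,np.ones(len(px))]
    return -T[:3,:3].T@T[:3,3], d@T[:3,:3]
def onz(cam,px,z):
    o,d=ray(cam,px); return (o+d*((z-o[2])/d[:,2])[:,None])[:,:2]
def proj(cam,p):
    c=manip.calibration(cam); T=np.array(c["camera_from_world"]); f=192/np.tan(np.radians(c["vfov"])/2)
    q=np.atleast_2d(p)@T[:3,:3].T+T[:3,3]; return q[:,:2]/q[:,2:]*f+[c["cx"],c["cy"]]
def st():
    o=manip.get_obs(); print("t",o["clock"],"p",np.round(o["position"],4),"R",np.round(R.from_quat(o["ee_rot"]).as_matrix(),3).tolist(),"q",np.round(o["joint_pos"],2),"F",np.round(o["ft_force"],1),"g",o["grip_width"],o["grasp_force"]); return o
E
python3 - <<'E'
from h import *
st()
ims=[]
for c in("scene","side"):
    im=manip.camera(c); cv2.imwrite(f"pics/{c}0.png",im)
    for t in("tin_a_mid","case_handle","case_lid","small_bowl","chilli_jar"):
        for r in manip.masks_of(t,c):
            print(c,t,round(r["conf"],2),np.round(r["centre"]),r["region"].sum())
            if t[:3]=="tin":
                m=r["region"].astype(np.uint8); p=np.argwhere(m)[:,::-1]
                w=onz(c,p,0.025).astype(np.float32); print(cv2.minAreaRect(w))
E
```

```text
t 0.0 p [0.2135 0.5871 0.3031] R [[-0.94, 0.342, -0.0], [0.342, 0.94, -0.001], [-0.0, -0.001, -1.0]] q [-1.24  0.33 -0.06  1.46  0.02  1.35 -0.09] F [-0.3 -0.2  0.6] g 0.9978559428172512 0.0
scene tin_a_mid 0.58 [154. 226.] 962
((0.33492350578308105, 0.2650679051876068), (0.08266646414995193, 0.11274673789739609), 85.47293853759766)
scene case_handle 0.71 [364. 196.] 5800
scene case_lid 0.67 [370. 198.] 5748
scene case_lid 0.41 [238. 204.] 762
scene case_lid 0.24 [190. 218.] 5836
scene small_bowl 0.96 [224. 149.] 1182
scene chilli_jar 0.56 [298. 160.] 673
side tin_a_mid 0.75 [322. 187.] 451
((0.3397783637046814, 0.26412028074264526), (0.06292442977428436, 0.126698836684227), 86.32614135742188)
side case_handle 0.94 [150. 231.] 6629
side case_lid 0.86 [152. 232.] 6548
side small_bowl 0.71 [353. 263.] 2437
side chilli_jar 0.66 [257. 280.] 1310
```

```bash
python3 -c "
import cv2,numpy as np
cv2.imwrite('pics/s.png',cv2.resize(cv2.imread('pics/scene0.png'),(800,600)));cv2.imwrite('pics/d.png',cv2.imread('pics/side0.png'))"
```

```text
(no output)
```

View pics/s.png

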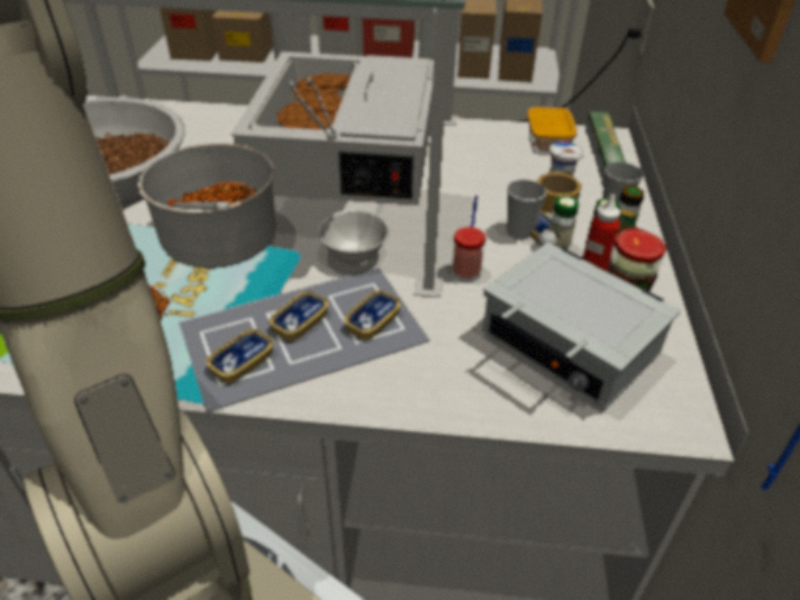

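View pics/d.png

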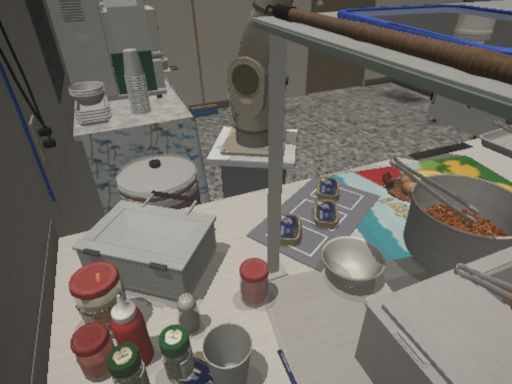

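The pictures show the three tins (800-px scene: 240,355; 298,314; 372,312) on the mat, the bowl at (353,240), the jar at (468,252), the case at right with its handle bar at about (505,390). A thin vertical post stands at (430,285), with a beam above. Next I'll put rough world coordinates on these.

```bash
python3 - <<'E'
from h import *
s=512/800
def P(n,px,z): print(n,np.round(onz("scene",np.array(px)*s,z),3).tolist())
P("mat",[(207,405),(428,338),(380,272),(180,325)],.004)
P("tins",[(240,355),(298,314),(372,312)],.025)
P("handle bar",[(473,368),(530,408)],.109)
P("lid corners",[(487,290),(603,372),(676,315),(550,250)],.103)
P("post base",[(430,285)],0); P("bowl rim",[(353,232)],.06); P("jar",[(469,237)],.086)
def Q(n,px,z): print(n,np.round(onz("side",np.array(px),z),3).tolist())
Q("mat",[(253,230),(310,178),(380,202),(320,262)],.004)
Q("tins",[(328,187),(325,213),(289,228)],.025)
Q("post",[(275,275)],0);Q("bowl",[(353,258)],.06);Q("jar",[(254,270)],.086)
Q("lid",[(82,257),(198,287),(215,222),(120,207)],.103)
# beam height: post line; triangulate beam left end near scene? post top
o,d=ray("side",[(272,20)]); print("side cam",o)
pb=np.array([*onz("scene",np.array([(430,285)])*s,0)[0]])
for z in(.2,.3,.4,.5,.6,.7,.8): print(z,proj("side",[*pb,z]).round(),(proj("scene",[*pb,z])/s).round())
E
```

```text
mat [[0.241, 0.241], [0.561, 0.054], [0.653, 0.225], [0.334, 0.411]]
tins [[0.332, 0.26], [0.459, 0.252], [0.538, 0.155]]
handle bar [[0.457, -0.087], [0.441, -0.185]]
lid corners [[0.621, -0.014], [0.565, -0.235], [0.745, -0.278], [0.778, -0.047]]
post base [[0.682, 0.131]]
bowl rim [[0.663, 0.295]]
jar [[0.748, 0.096]]
mat [[0.54, 0.068], [0.26, 0.215], [0.373, 0.415], [0.638, 0.238]]
tins [[0.341, 0.266], [0.473, 0.253], [0.547, 0.161]]
post [[0.686, 0.137]]
bowl [[0.675, 0.301]]
jar [[0.759, 0.101]]
lid [[0.781, -0.24], [0.829, 0.009], [0.641, -0.003], [0.61, -0.241]]
side cam [1.23937437 0.1721925  0.58639268]
0.2 [[274. 200.]] [[435. 192.]]
0.3 [[275. 154.]] [[438. 137.]]
0.4 [[276.  99.]] [[442.  74.]]
0.5 [[278.  32.]] [[446.   2.]]
0.6 [[279. -52.]] [[450. -80.]]
0.7 [[ 282. -159.]] [[ 456. -177.]]
0.8 [[ 285. -300.]] [[ 462. -291.]]
```

Post at (0.684, 0.134); mat centre near (0.45, 0.234), its row direction at -30°. I'll move above the mat and turn to line up with it.

```bash
python3 -m jog '[{"grip":-1,"slide":[-3.5,-3,0],"yaw":0},{"grip":-1,"slide":[-3.5,-3,0],"yaw":0},{"grip":-1,"slide":[-3.5,-3,0],"yaw":0},{"grip":-1,"slide":[-3.5,-3,0],"yaw":0},{"grip":-1,"slide":[-3.5,-3,0],"yaw":0},{"grip":-1,"slide":[-3.5,-3,0],"yaw":0},{"grip":-1,"slide":[-3.5,-3,0],"yaw":0},{"grip":-1,"slide":[-3.5,-3,0],"yaw":0}]' 30
python3 -m jog '[{"grip":-1,"slide":[-2,0,0],"yaw":0.145},{"grip":-1,"slide":[-2,0,0],"yaw":0.145},{"grip":-1,"slide":[-2,0,0],"yaw":0.145},{"grip":-1,"slide":[0,0,0],"yaw":0.145},{"grip":-1,"slide":[0,0,0],"yaw":0.145},{"grip":-1,"slide":[0,0,0],"yaw":0.145},{"grip":-1,"slide":[0,0,0],"yaw":0.145},{"grip":-1,"slide":[0,0,0],"yaw":0.145}]'
python3 -m jog '[{"grip":-1,"slide":[0,0,0],"yaw":0.145},{"grip":-1,"slide":[0,0,0],"yaw":0.145},{"grip":-1,"slide":[0,0,0],"yaw":0.145},{"grip":-1,"slide":[0,0,0],"yaw":0.145},{"grip":-1,"slide":[0,0,0],"yaw":0},{"grip":-1,"slide":[0,0,0],"yaw":0}]'
python3 - <<'E'
from h import *
st()
im=manip.camera("wrist"); cv2.imwrite("pics/w1.png",im)
print(np.round(ray("wrist",[256,192]),3))
for r in manip.masks_of("tin_a_mid","wrist"):
    p=np.argwhere(r["region"])[:,::-1]; print(round(r["conf"],2),np.round(r["centre"]),cv2.minAreaRect(onz("wrist",p,.029).astype(np.float32)))
E
```

```text
clock: 1.4
position: [0.3953, 0.2643, 0.3042]
ee_rot: [0.174, 0.985, 0.0, 0.0]
ft_force: [0.8, 0.3, 0.2]
grip_width: 0.999
grasp_force: 0.0
clock: 2.2
position: [0.4472, 0.2379, 0.304]
ee_rot: [0.687, 0.727, 0.0, -0.0]
ft_force: [-0.8, -0.3, 1.1]
grip_width: 0.998
grasp_force: 0.0
clock: 2.8
position: [0.4472, 0.2379, 0.304]
ee_rot: [0.863, 0.504, 0.0, -0.0]
ft_force: [-0.2, 0.1, 0.8]
grip_width: 1.001
grasp_force: 0.0
t 2.8 p [0.4472 0.2379 0.304 ] R [[0.491, 0.871, 0.0], [0.871, -0.491, 0.0], [0.0, 0.0, -1.0]] q [-0.85  0.06  0.28  1.78 -0.02  1.3  -1.08] F [-0.2  0.1  0.8] g 1.0011049909459038 0.0Traceback (most recent call last):
  File "<stdin>", line 4, in <module>
    return _wrapfunc(a, 'round', decimals=decimals, out=out)
    return _wrapit(obj, method, *args, **kwds)
    conv = _array_converter(obj)
ValueError: setting an array element with a sequence. The requested array has an inhomogeneous shape after 1 dimensions. The detected shape was (2,) + inhomogeneous part.
```

View pics/w1.png

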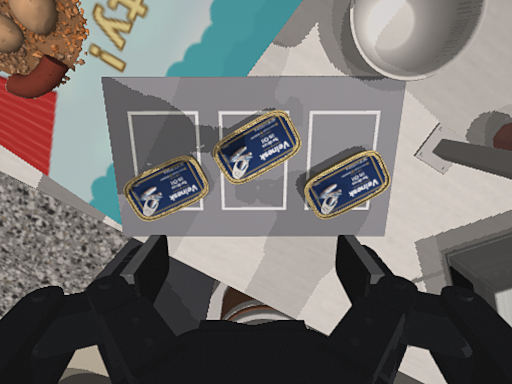

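The wrist view shows the mat (corners at about 103,77; 405,77; 386,236; 124,236) with the tins at (166,188), (257,147), (347,186), each turned about 70° from its outline. Next I'll measure them.

```bash
cat > m.py <<'E'
from h import *
def tins(im,cam="wrist",show=True):
    out=[]
    b,g,r=[im[...,i].astype(int) for i in range(3)]
    blue=((b>r+25)&(b<150)&(g<100)&(b>g+10)).astype(np.uint8)
    blue=cv2.morphologyEx(blue,cv2.MORPH_CLOSE,np.ones((9,9)))
    n,l,s,c=cv2.connectedComponentsWithStats(blue)
    for i in range(1,n):
        if s[i,4]<400: continue
        w=onz(cam,np.argwhere(l==i)[:,::-1],.029).astype(np.float32)
        (x,y),(a,h),th=cv2.minAreaRect(cv2.convexHull(w))
        if a>h: a,h,th=h,a,th+90
        th=(th+90)%180   # long axis direction, deg
        out.append((x,y,th,a,h)); 
        if show: print("tin",np.round([x,y],4),"long",round(th,1),"size",round(a,3),round(h,3))
    return out
def places(im,cam="wrist"):
    # white outlines: interior contours of the white mask on grey
    hsv=cv2.cvtColor(im,cv2.COLOR_BGR2HSV); wm=((hsv[...,2]>185)&(hsv[...,1]<40)).astype(np.uint8)
    return wm
E
python3 - <<'E'
from m import *
im=manip.camera("wrist"); o,d=ray("wrist",[256,192]); print(o.round(3),d.round(3))
tins(im)
c=onz("wrist",[(103,77),(405,77),(386,236),(124,236)],.004);print("mat",c.round(4).tolist(),c.mean(0), [np.linalg.norm(c[i]-c[(i+1)%4]).round(3) for i in range(4)])
def f(a): a=np.array(a,float);p,q,r,s=a;A=np.c_[q-p,-(s-r)] ;return p
# outline outer corners (diagonal means)
for n,pp in dict(L=[(129,112),(197,112),(203,209),(136,209)],M=[(220,111),(288,111),(286,209),(223,209)],R=[(310,111),(380,111),(371,209),(308,209)]).items():
    w=onz("wrist",pp,.004); print(n,w.mean(0).round(4),(w[1]-w[0]).round(3))
cv2.imwrite("pics/w1z.png",cv2.resize(im[70:245,95:415],(800,437),interpolation=cv2.INTER_CUBIC))
print("bowl rim",onz("wrist",[(414,18)],.06),"jar",onz("scene",[(298,152)],.086))
E
```

```text
[0.482 0.301 0.375] [[-0.134 -0.267 -0.955]]
tin [0.461  0.2534] long 179.8 size 0.051 0.092
tin [0.5374 0.1558] long 179.8 size 0.051 0.092
tin [0.335  0.2643] long 175.7 size 0.051 0.092
mat [[0.3382, 0.418], [0.6603, 0.236], [0.5598, 0.0472], [0.2317, 0.2324]] [0.44750312 0.23340647] [np.float64(0.37), np.float64(0.214), np.float64(0.377), np.float64(0.214)]
L [0.3453 0.2911] [ 0.075 -0.042]
M [0.4475 0.2341] [ 0.075 -0.042]
R [0.5493 0.1766] [ 0.077 -0.044]
bowl rim [[0.66063344 0.2928483 ]] jar [[0.74303507 0.09987173]]
```

View pics/w1z.png

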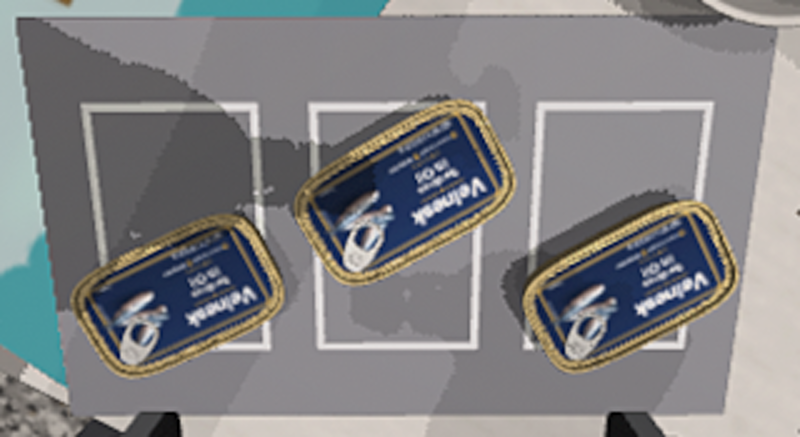

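```bash
python3 -m jog '[{"grip":-1,"slide":[-1.07,-3.69,2],"yaw":0},{"grip":-1,"slide":[-1.07,-3.69,2],"yaw":0},{"grip":-1,"slide":[-1.07,-3.69,2],"yaw":0}]' 30
python3 -m jog '[{"grip":-1,"slide":[0,0,1],"yaw":0.141},{"grip":-1,"slide":[0,0,1],"yaw":0.141},{"grip":-1,"slide":[0,0,1],"yaw":0.141},{"grip":-1,"slide":[0,0,1],"yaw":0.141},{"grip":-1,"slide":[0,0,1],"yaw":0.141},{"grip":-1,"slide":[0,0,1],"yaw":0.141},{"grip":-1,"slide":[0,0,1],"yaw":0.141},{"grip":-1,"slide":[0,0,1],"yaw":0.141}]'
python3 -m jog '[{"grip":-1,"slide":[0,0,0],"yaw":0},{"grip":-1,"slide":[0,0,0],"yaw":0}]'
python3 - <<'E'
from m import *
st(); tins(manip.camera("wrist"))
E
```

```text
clock: 3.2
position: [0.3338, 0.2649, 0.2433]
ee_rot: [0.864, 0.503, 0.0, -0.0]
ft_force: [-0.1, 1.0, 0.8]
grip_width: 1.001
grasp_force: 0.0
clock: 4.0
position: [0.3352, 0.2649, 0.1636]
ee_rot: [0.999, -0.039, 0.0, -0.0]
ft_force: [-0.5, 0.4, 0.8]
grip_width: 1.003
grasp_force: 0.0
clock: 4.2
position: [0.3352, 0.2649, 0.1642]
ee_rot: [0.999, -0.035, -0.0, -0.0]
ft_force: [0.1, 0.9, 0.3]
grip_width: 0.997
grasp_force: 0.0
t 4.2 p [0.3352 0.2649 0.1642] R [[0.998, -0.07, -0.0], [-0.07, -0.998, 0.0], [-0.0, -0.0, -1.0]] q [-0.93  0.03  0.16  2.13 -0.01  0.98 -2.41] F [0.1 0.9 0.3] g 0.9969557367833344 0.0
tin [0.4422 0.2536] long 178.6 size 0.051 0.056
tin [0.3351 0.2639] long 175.7 size 0.051 0.092
```

```bash
python3 -m jog '[{"grip":-1,"slide":[0,0,3],"yaw":0},{"grip":-1,"slide":[0,0,3],"yaw":0},{"grip":-1,"slide":[0,0,1.6],"yaw":0},{"grip":-1,"slide":[0,0,1],"yaw":0},{"grip":-1,"slide":[0,0,0],"yaw":0},{"grip":0,"slide":[0,0,0],"yaw":0},{"grip":0,"slide":[0,0,0],"yaw":0},{"grip":0,"slide":[0,0,0],"yaw":0}]' 25
python3 -m jog '[{"grip":0,"slide":[0,0,0],"yaw":0},{"grip":0,"slide":[0,0,0],"yaw":0},{"grip":0,"slide":[0,0,-0.4],"yaw":0}]'
```

```text
clock: 5.05
position: [0.3356, 0.2653, 0.0791]
ee_rot: [0.999, -0.037, 0.001, -0.001]
ft_force: [-1.1, -1.2, 6.7]
grip_width: 0.694
grasp_force: 25.5
clock: 5.35
position: [0.3353, 0.265, 0.0825]
ee_rot: [0.999, -0.037, 0.0, -0.0]
ft_force: [0.5, 0.1, -0.9]
grip_width: 0.696
grasp_force: 27.3
```

```bash
python3 -m jog '[{"grip":0,"slide":[0.45,-1.34,0],"yaw":0},{"grip":0,"slide":[0.45,-1.34,0],"yaw":0},{"grip":0,"slide":[0,0,0],"yaw":-0.13},{"grip":0,"slide":[0,0,0],"yaw":-0.14},{"grip":0,"slide":[0,0,0],"yaw":-0.14},{"grip":0,"slide":[0,0,0],"yaw":-0.14},{"grip":0,"slide":[0,0,0],"yaw":-0.14},{"grip":0,"slide":[0,0,0],"yaw":-0.14}]'
python3 -m jog '[{"grip":0,"slide":[0,0,0],"yaw":-0.14},{"grip":0,"slide":[0,0,0],"yaw":-0.14},{"grip":0,"slide":[0,0,0.3],"yaw":0},{"grip":-0.6,"slide":[0,0,0],"yaw":0},{"grip":-0.6,"slide":[0,0,0],"yaw":0},{"grip":-0.6,"slide":[0,0,0],"yaw":0}]'
python3 -m jog '[{"grip":-0.6,"slide":[0,0,-4],"yaw":0},{"grip":-0.6,"slide":[0,0,-4],"yaw":0},{"grip":-1,"slide":[0,0,-4],"yaw":0},{"grip":-1,"slide":[0,0,-4],"yaw":0},{"grip":-1,"slide":[0,0,-4],"yaw":0},{"grip":-1,"slide":[0,0,0],"yaw":0}]'
python3 - <<'E'
from m import *
st(); im=manip.camera("wrist"); tins(im); cv2.imwrite("pics/w2.png",im)
E
```

```text
clock: 6.15
position: [0.3465, 0.2919, 0.0822]
ee_rot: [0.928, 0.371, 0.0, -0.0]
ft_force: [-0.2, 0.1, -1.9]
grip_width: 0.695
grasp_force: 27.3
clock: 6.75
position: [0.3462, 0.2911, 0.079]
ee_rot: [0.87, 0.494, 0.0, -0.0]
ft_force: [-0.2, 0.7, 0.3]
grip_width: 0.803
grasp_force: 0.0
clock: 7.35
position: [0.3475, 0.2924, 0.2844]
ee_rot: [0.869, 0.494, 0.004, -0.001]
ft_force: [0.3, 1.2, -0.2]
grip_width: 1.003
grasp_force: 0.0
t 7.35 p [0.3475 0.2924 0.2844] R [[0.512, 0.859, 0.006], [0.859, -0.512, 0.007], [0.009, 0.002, -1.0]] q [-0.8  -0.04  0.    1.92  0.    1.25 -1.34] F [ 0.3  1.2 -0.2] g 1.0025513065058806 0.0
tin [0.4585 0.2534] long 0.2 size 0.051 0.092
tin [0.3451 0.292 ] long 59.2 size 0.05 0.091
tin [0.5342 0.1569] long 0.0 size 0.05 0.091
```

View pics/w2.png

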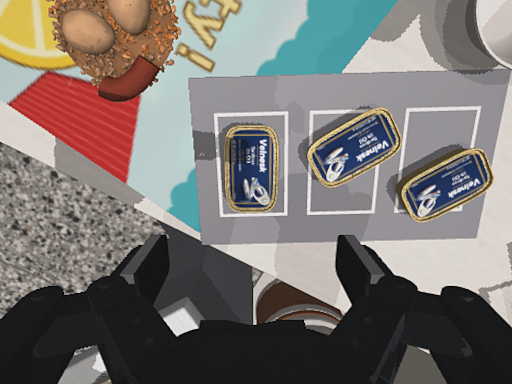

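The left tin is now inside its outline (250,168 in the 215–287 box). The middle one comes next.

```bash
python3 -m jog '[{"grip":-1,"slide":[0.8,3.89,1],"yaw":0},{"grip":-1,"slide":[0.8,3.89,1],"yaw":0},{"grip":-1,"slide":[0.8,3.89,1],"yaw":0},{"grip":-1,"slide":[0,0,1],"yaw":0.145},{"grip":-1,"slide":[0,0,1],"yaw":0.145},{"grip":-1,"slide":[0,0,1],"yaw":0.145},{"grip":-1,"slide":[0,0,1],"yaw":0.145},{"grip":-1,"slide":[0,0,1],"yaw":0.145}]'
python3 -m jog '[{"grip":-1,"slide":[0,0,2],"yaw":0.145},{"grip":-1,"slide":[0,0,2],"yaw":0.145},{"grip":-1,"slide":[0,0,0],"yaw":0},{"grip":-1,"slide":[0,0,0],"yaw":0}]'
python3 - <<'E'
from m import *
st(); tins(manip.camera("wrist"))
E
```

```text
clock: 8.2
position: [0.4581, 0.2515, 0.1971]
ee_rot: [0.989, 0.151, -0.001, 0.001]
ft_force: [-0.0, 0.1, -0.4]
grip_width: 0.999
grasp_force: 0.0
clock: 8.6
position: [0.4583, 0.2517, 0.1584]
ee_rot: [1.0, 0.012, -0.001, 0.001]
ft_force: [-0.4, 0.4, 0.1]
grip_width: 0.998
grasp_force: 0.0
t 8.6 p [0.4583 0.2517 0.1584] R [[1.0, 0.024, -0.001], [0.024, -1.0, -0.001], [-0.001, 0.001, -1.0]] q [-0.77  0.24  0.2   1.91 -0.06  1.   -2.09] F [-0.4  0.4  0.1] g 0.9980675377352851 0.0
tin [0.5383 0.1555] long 0.0 size 0.051 0.093
tin [0.4619 0.2531] long 179.5 size 0.051 0.093
tin [0.3532 0.2952] long 60.3 size 0.044 0.081
```

```bash
python3 -m jog '[{"grip":-1,"slide":[0.35,-0.15,3],"yaw":0.03},{"grip":-1,"slide":[0,0,3],"yaw":0},{"grip":-1,"slide":[0,0,1],"yaw":0},{"grip":-1,"slide":[0,0,0.9],"yaw":0},{"grip":-1,"slide":[0,0,0],"yaw":0},{"grip":0,"slide":[0,0,0],"yaw":0},{"grip":0,"slide":[0,0,0],"yaw":0},{"grip":0,"slide":[0,0,0],"yaw":0}]' 25
python3 -m jog '[{"grip":0,"slide":[0,0,0],"yaw":0},{"grip":0,"slide":[0,0,0],"yaw":0},{"grip":0,"slide":[0,0,-0.4],"yaw":0}]'
```

```text
clock: 9.45
position: [0.4628, 0.2538, 0.0813]
ee_rot: [1.0, -0.005, 0.001, -0.001]
ft_force: [-0.2, -1.0, 5.2]
grip_width: 0.695
grasp_force: 25.7
clock: 9.75
position: [0.4622, 0.2536, 0.0845]
ee_rot: [1.0, -0.005, 0.0, -0.0]
ft_force: [0.0, 0.1, -1.6]
grip_width: 0.694
grasp_force: 27.5
```

```bash
python3 -m jog '[{"grip":0,"slide":[-1.45,1.95,0],"yaw":0},{"grip":0,"slide":[0,0,0],"yaw":-0.134},{"grip":0,"slide":[0,0,0],"yaw":-0.134},{"grip":0,"slide":[0,0,0],"yaw":-0.134},{"grip":0,"slide":[0,0,0],"yaw":-0.134},{"grip":0,"slide":[0,0,0],"yaw":-0.134},{"grip":0,"slide":[0,0,0],"yaw":-0.134},{"grip":0,"slide":[0,0,0],"yaw":-0.134}]'
python3 -m jog '[{"grip":0,"slide":[0,0,0],"yaw":-0.134},{"grip":0,"slide":[0,0,0],"yaw":0},{"grip":0,"slide":[0,0,0.3],"yaw":0},{"grip":-0.6,"slide":[0,0,0],"yaw":0},{"grip":-0.6,"slide":[0,0,0],"yaw":0},{"grip":-0.6,"slide":[0,0,0],"yaw":0}]'
python3 -m jog '[{"grip":-0.6,"slide":[0,0,-4],"yaw":0},{"grip":-0.6,"slide":[0,0,-4],"yaw":0},{"grip":-1,"slide":[0,0,-4],"yaw":0},{"grip":-1,"slide":[0,0,-4],"yaw":0},{"grip":-1,"slide":[0,0,0],"yaw":0},{"grip":-1,"slide":[0,0,0],"yaw":0}]'
python3 - <<'E'
from m import *
st(); im=manip.camera("wrist"); tins(im)
E
```

```text
clock: 10.55
position: [0.4475, 0.2341, 0.0844]
ee_rot: [0.893, 0.45, 0.0, -0.0]
ft_force: [0.2, -0.1, -1.9]
grip_width: 0.692
grasp_force: 27.6
clock: 11.15
position: [0.4475, 0.2343, 0.081]
ee_rot: [0.863, 0.506, 0.0, -0.0]
ft_force: [0.6, -0.3, 0.0]
grip_width: 0.798
grasp_force: 0.0
clock: 11.75
position: [0.4477, 0.2343, 0.2416]
ee_rot: [0.862, 0.506, 0.001, -0.0]
ft_force: [0.5, 0.3, 0.5]
grip_width: 0.998
grasp_force: 0.0
t 11.75 p [0.4477 0.2343 0.2416] R [[0.488, 0.873, 0.002], [0.873, -0.488, 0.001], [0.002, 0.001, -1.0]] q [-0.59  0.11  0.02  1.86 -0.    1.17 -1.08] F [0.5 0.3 0.5] g 0.9978762097747679 0.0
tin [0.3461 0.2914] long 59.6 size 0.05 0.092
tin [0.4461 0.234 ] long 61.0 size 0.05 0.091
tin [0.5362 0.1561] long 0.6 size 0.05 0.092
```

```bash
python3 -m jog '[{"grip":-1,"slide":[-0.83,3.87,0],"yaw":0},{"grip":-1,"slide":[-0.83,3.87,0],"yaw":0},{"grip":-1,"slide":[-0.83,3.87,0],"yaw":0},{"grip":-1,"slide":[0,0,1],"yaw":0.145},{"grip":-1,"slide":[0,0,1],"yaw":0.145},{"grip":-1,"slide":[0,0,1],"yaw":0.145},{"grip":-1,"slide":[0,0,1],"yaw":0.145},{"grip":-1,"slide":[0,0,1],"yaw":0.145}]'
python3 -m jog '[{"grip":-1,"slide":[0,0,2],"yaw":0.145},{"grip":-1,"slide":[0,0,1.5],"yaw":0.145},{"grip":-1,"slide":[0,0,0],"yaw":0.045},{"grip":-1,"slide":[0,0,0],"yaw":0}]'
python3 - <<'E'
from m import *
st(); tins(manip.camera("wrist"))
E
```

```text
clock: 12.6
position: [0.5359, 0.1555, 0.1885]
ee_rot: [0.986, 0.164, -0.002, 0.0]
ft_force: [0.0, 0.2, 0.0]
grip_width: 0.996
grasp_force: 0.0
clock: 13.0
position: [0.5356, 0.1555, 0.1538]
ee_rot: [1.0, 0.001, -0.002, 0.001]
ft_force: [0.1, 1.0, 0.3]
grip_width: 0.999
grasp_force: 0.0
t 13.0 p [0.5356 0.1555 0.1538] R [[1.0, 0.001, -0.003], [0.001, -1.0, -0.002], [-0.003, 0.002, -1.0]] q [-0.57  0.32  0.24  1.82 -0.09  1.01 -1.86] F [0.1 1.  0.3] g 0.9989451091768471 0.0
tin [0.5387 0.1548] long 0.2 size 0.051 0.092
tin [0.4478 0.2138] long 32.2 size 0.043 0.051
tin [0.374  0.3077] long 90.2 size 0.023 0.048
```

```bash
python3 -m jog '[{"grip":-1,"slide":[0.25,0.05,3],"yaw":0},{"grip":-1,"slide":[0,0,3],"yaw":0},{"grip":-1,"slide":[0,0,1],"yaw":0},{"grip":-1,"slide":[0,0,0.5],"yaw":0},{"grip":-1,"slide":[0,0,0],"yaw":0},{"grip":0,"slide":[0,0,0],"yaw":0},{"grip":0,"slide":[0,0,0],"yaw":0},{"grip":0,"slide":[0,0,0],"yaw":0}]' 25
python3 -m jog '[{"grip":0,"slide":[0,0,0],"yaw":0},{"grip":0,"slide":[0,0,0],"yaw":0},{"grip":0,"slide":[0,0,-0.4],"yaw":0}]'
```

```text
clock: 13.85
position: [0.5399, 0.1555, 0.0824]
ee_rot: [1.0, 0.001, 0.001, -0.0]
ft_force: [-2.0, -0.4, 5.5]
grip_width: 0.696
grasp_force: 25.9
clock: 14.15
position: [0.5393, 0.1554, 0.0854]
ee_rot: [1.0, 0.001, 0.0, -0.0]
ft_force: [0.2, 0.1, -2.5]
grip_width: 0.693
grasp_force: 27.5
```

```bash
python3 -m jog '[{"grip":0,"slide":[1.0,-2.1,0],"yaw":0},{"grip":0,"slide":[0,0,0],"yaw":-0.133},{"grip":0,"slide":[0,0,0],"yaw":-0.133},{"grip":0,"slide":[0,0,0],"yaw":-0.133},{"grip":0,"slide":[0,0,0],"yaw":-0.133},{"grip":0,"slide":[0,0,0],"yaw":-0.133},{"grip":0,"slide":[0,0,0],"yaw":-0.133},{"grip":0,"slide":[0,0,0],"yaw":-0.133}]'
python3 -m jog '[{"grip":0,"slide":[0,0,0],"yaw":-0.133},{"grip":0,"slide":[0,0,0],"yaw":0},{"grip":0,"slide":[0,0,0.35],"yaw":0},{"grip":-0.6,"slide":[0,0,0],"yaw":0},{"grip":-0.6,"slide":[0,0,0],"yaw":0},{"grip":-0.6,"slide":[0,0,0],"yaw":0}]'
python3 -m jog '[{"grip":-0.6,"slide":[0,0,-4],"yaw":0},{"grip":-0.6,"slide":[0,0,-4],"yaw":0},{"grip":-1,"slide":[0,0,-4],"yaw":0},{"grip":-1,"slide":[0,-1.5,-4],"yaw":0},{"grip":-1,"slide":[0,-4.5,-2],"yaw":0},{"grip":-1,"slide":[0,-4.5,-2],"yaw":0},{"grip":-1,"slide":[0,0,0],"yaw":0},{"grip":-1,"slide":[0,0,0],"yaw":0}]'
python3 - <<'E'
from m import *
st(); im=manip.camera("wrist"); tins(im); cv2.imwrite("pics/w3.png",im)
E
```

```text
clock: 14.95
position: [0.5492, 0.1763, 0.0854]
ee_rot: [0.892, 0.452, 0.0, 0.0]
ft_force: [-0.1, -0.3, -2.6]
grip_width: 0.691
grasp_force: 27.6
clock: 15.55
position: [0.5492, 0.1764, 0.0814]
ee_rot: [0.862, 0.508, 0.0, 0.0]
ft_force: [-0.6, 0.5, 0.7]
grip_width: 0.8
grasp_force: 0.0
clock: 16.35
position: [0.4568, 0.2278, 0.2822]
ee_rot: [0.861, 0.509, 0.001, 0.0]
ft_force: [0.1, -1.2, -0.1]
grip_width: 1.001
grasp_force: 0.0
t 16.35 p [0.4568 0.2278 0.2822] R [[0.483, 0.876, 0.002], [0.876, -0.483, 0.001], [0.002, 0.001, -1.0]] q [-0.51  0.1  -0.05  1.79  0.01  1.25 -1.06] F [ 0.1 -1.2 -0.1] g 1.000992063595231 0.0
tin [0.347  0.2907] long 59.3 size 0.05 0.092
tin [0.4471 0.2331] long 61.1 size 0.051 0.09
tin [0.5479 0.1752] long 61.1 size 0.05 0.092
```

View pics/w3.png

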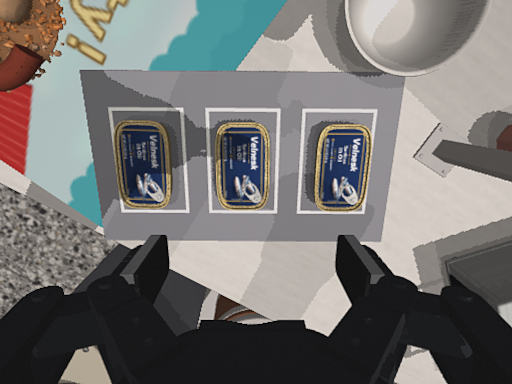

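All three tins sit squarely in their outlines (145,165; 242,165; 340,167), so now the handle.

```bash
python3 -m jog '[{"grip":-1,"slide":[-4.1,2.1,-0.7],"yaw":0},{"grip":-1,"slide":[-4.1,2.1,-0.7],"yaw":0},{"grip":-1,"slide":[-4.1,2.1,-0.7],"yaw":0},{"grip":-1,"slide":[-4.1,2.1,-0.7],"yaw":0},{"grip":-1,"slide":[-4.1,2.1,-0.7],"yaw":0},{"grip":-1,"slide":[-4.1,2.1,-0.7],"yaw":0},{"grip":-1,"slide":[-4.1,2.1,-0.7],"yaw":0}]'
python3 -m jog '[{"grip":-1,"slide":[0,0,0],"yaw":-0.12},{"grip":-1,"slide":[0,0,0],"yaw":-0.12},{"grip":-1,"slide":[0,0,0],"yaw":-0.12},{"grip":-1,"slide":[0,0,0],"yaw":0},{"grip":-1,"slide":[0,0,0],"yaw":0}]'
python3 - <<'E'
from m import *
st(); im=manip.camera("wrist"); cv2.imwrite("pics/w4.png",im)
for r in manip.masks_of("case_handle","wrist"): print(r["conf"],r["centre"],r["region"].sum())
E
```

```text
clock: 17.1
position: [0.4467, -0.0983, 0.3301]
ee_rot: [0.862, 0.507, -0.0, -0.0]
ft_force: [1.3, -0.2, -0.2]
grip_width: 1.002
grasp_force: 0.0
clock: 17.6
position: [0.4471, -0.0959, 0.3299]
ee_rot: [0.758, 0.652, -0.0, -0.0]
ft_force: [0.0, -0.4, 1.1]
grip_width: 0.999
grasp_force: 0.0
t 17.6 p [ 0.4471 -0.0959  0.3299] R [[0.149, 0.989, -0.001], [0.989, -0.149, -0.0], [-0.0, -0.001, -1.0]] q [-0.19 -0.07  0.29  1.85  0.02  1.36 -0.06] F [ 0.  -0.4  1.1] g 0.9988631262545443 0.0
0.63 [448.4, 178.5] 28405
```

View pics/w4.png

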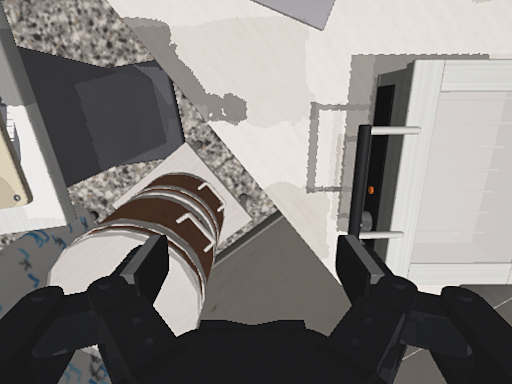

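The picture shows the black bar from about (365,126) to (354,242), with arms at (418,131) and (402,235); the lid's front edge is near (410,100). My earlier scene estimate had picked up its shadow.

```bash
python3 - <<'E'
from m import *
im=manip.camera("wrist")
g=im.max(2); sub=(g[124:246,340:378]<45).astype(np.uint8)
p=np.argwhere(sub)[:,::-1]+[340,124]
rows=[(p[p[:,1]==v][:,0].min(),p[p[:,1]==v][:,0].max(),v) for v in range(124,246,10) if (p[:,1]==v).any()];print([tuple(map(int,r)) for r in rows])
e=onz("wrist",[(364.5,126),(355,240)],.109); print(e,np.linalg.norm(e[1]-e[0]),e.mean(0),np.degrees(np.arctan2(*(e[0]-e[1])[::-1])))
arm=onz("wrist",[(368,131),(361,234)],.109); print("arm roots",arm,arm.mean(0))
print("lid edge left",onz("wrist",[(413,62),(387,283)],.103))
print((proj("scene",[*e.mean(0),.109])).round(),proj("side",[*e.mean(0),.109]).round())
E
```

```text
[(373, 377, 124), (358, 369, 134), (357, 377, 144), (356, 377, 154), (355, 377, 164), (354, 377, 174), (353, 377, 184), (352, 377, 194), (351, 377, 204), (350, 377, 214), (349, 376, 224), (348, 358, 234), (340, 373, 244)]
[[ 0.56606528 -0.0620555 ]
 [ 0.55083292 -0.18825813]] 0.12711856226953375 [ 0.5584491  -0.12515682] 83.11782596594563
arm roots [[ 0.56940284 -0.06758234]
 [ 0.55787439 -0.18174266]] [ 0.56363862 -0.1246625 ]
lid edge left [[ 0.617052   -0.008494  ]
 [ 0.58870159 -0.255325  ]]
[[340. 217.]] [[174. 196.]]
```

```bash
python3 -m jog '[{"grip":0.1,"slide":[-0.4,3.74,1],"yaw":0},{"grip":0.1,"slide":[-0.4,3.74,1],"yaw":0},{"grip":0.1,"slide":[-0.4,3.74,1],"yaw":-0.035},{"grip":0.1,"slide":[0,0,4],"yaw":0},{"grip":0.1,"slide":[0,0,3],"yaw":0},{"grip":0.1,"slide":[0,0,0],"yaw":0},{"grip":0.1,"slide":[0,0,0],"yaw":0}]' 40
python3 - <<'E'
from m import *
o=st(); im=manip.camera("wrist"); cv2.imwrite("pics/w5.png",im)
p=o["position"];M=R.from_quat(o["ee_rot"]).as_matrix()
print(proj("wrist",[p+M@[0,0,.054],p+M@[0,0.019,.07],p+M@[0,-0.019,.07],[.5575,-.125,.109]]).round())
E
```

```text
clock: 18.45
position: [0.5564, -0.1233, 0.231]
ee_rot: [0.745, 0.667, -0.0, -0.0]
ft_force: [-0.7, -0.3, 0.5]
grip_width: 0.449
grasp_force: 0.0
t 18.45 p [ 0.5564 -0.1233  0.231 ] R [[0.111, 0.994, -0.0], [0.994, -0.111, -0.0], [-0.0, -0.0, -1.0]] q [-0.15  0.27  0.33  1.72 -0.09  1.17  0.1 ] F [-0.7 -0.3  0.5] g 0.4493720732273075 0.0
[[252. 254.]
 [287. 239.]
 [218. 239.]
 [254. 209.]]
```

View pics/w5.png

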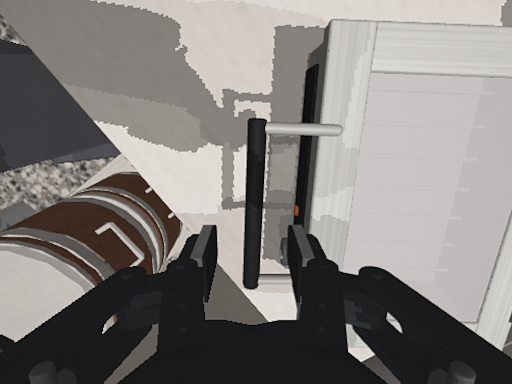

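The bar (column 254) is centred between the fingers and free of both arms. Time to descend and close.

```bash
python3 -m jog '[{"grip":0.1,"slide":[0,0.1,2.5],"yaw":0},{"grip":0.1,"slide":[0,0,2.5],"yaw":0},{"grip":0.1,"slide":[0,0,1.8],"yaw":0},{"grip":0.1,"slide":[0,0,0],"yaw":0},{"grip":1,"slide":[0,0,0],"yaw":0},{"grip":1,"slide":[0,0,0],"yaw":0},{"grip":1,"slide":[0,0,0],"yaw":0},{"grip":1,"slide":[0,0,0],"yaw":0}]' 40
python3 -m jog '[{"grip":1,"slide":[0,0,0],"yaw":0},{"grip":1,"slide":[0,0,0],"yaw":0}]'
```

```text
clock: 19.3
position: [0.5576, -0.1235, 0.1646]
ee_rot: [0.745, 0.667, 0.001, 0.0]
ft_force: [-6.1, 1.9, 7.7]
grip_width: 0.134
grasp_force: 38.9
clock: 19.5
position: [0.5576, -0.1235, 0.1646]
ee_rot: [0.745, 0.667, 0.001, 0.0]
ft_force: [-6.2, 1.8, 7.8]
grip_width: 0.139
grasp_force: 38.9
```

```bash
python3 -m jog '[{"grip":1,"slide":[0,0.12,-1.72],"yaw":0},{"grip":1,"slide":[0,0.24,-1.71],"yaw":0},{"grip":1,"slide":[0,0.39,-1.69],"yaw":0},{"grip":1,"slide":[0,0.51,-1.65],"yaw":0},{"grip":1,"slide":[0,0,0],"yaw":0}]'
```

```text
clock: 20.0
position: [0.5698, -0.1253, 0.2332]
ee_rot: [0.745, 0.667, 0.0, 0.0]
ft_force: [-7.9, -0.2, 0.2]
grip_width: 0.136
grasp_force: 39.3
```

```bash
python3 -m jog '[{"grip":1,"slide":[0,0.64,-1.6],"yaw":0},{"grip":1,"slide":[0,0.77,-1.55],"yaw":0},{"grip":1,"slide":[0,0.88,-1.48],"yaw":0},{"grip":1,"slide":[0,1.0,-1.41],"yaw":0},{"grip":1,"slide":[0,1.11,-1.33],"yaw":0},{"grip":1,"slide":[0,1.2,-1.23],"yaw":0},{"grip":1,"slide":[0,0,0],"yaw":0},{"grip":1,"slide":[0,0,0],"yaw":0}]'
python3 - <<'E'
from m import *
o=st()
g=o["position"]-[0,0,.054]; print("grasp pt rise angle from z:",np.degrees(np.arcsin((g[2]-.103)/.22)))
im=manip.camera("scene"); sd=manip.camera("side"); cv2.imwrite("pics/f.png",np.hstack([im[80:300,100:500],sd[120:340,0:400]]))
for r in manip.masks_of("tin_a_mid","side")[:3]: print(r["conf"],onz("side",r["centre"],.02))
E
```

```text
clock: 20.8
position: [0.6232, -0.133, 0.3203]
ee_rot: [0.746, 0.666, -0.001, -0.0]
ft_force: [-24.6, -0.8, 22.8]
grip_width: 0.133
grasp_force: 40.8
t 20.8 p [ 0.6232 -0.133   0.3203] R [[0.113, 0.994, -0.002], [0.994, -0.113, -0.001], [-0.001, -0.002, -1.0]] q [-0.12  0.36  0.35  1.42 -0.12  1.39  0.11] F [-24.6  -0.8  22.8] g 0.13347236925972059 40.81525146961212
grasp pt rise angle from z: 47.94402496502765
0.65 [[0.35961271 0.28343485]]
```

View pics/f.png

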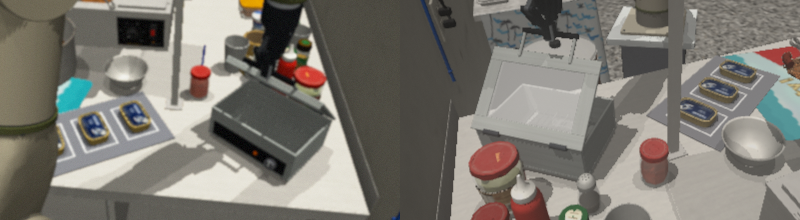

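The pictures show the lid held about half open (roughly 45.7° from the bar height), the tins still in place, and the bowl and jar untouched. I'll ease off the 30 N radial strain and check that it stays still.

```bash
python3 -m jog '[{"grip":1,"slide":[0,-0.1,-0.1],"yaw":0},{"grip":1,"slide":[0,-0.1,-0.1],"yaw":0},{"grip":1,"slide":[0,0,0],"yaw":0},{"grip":1,"slide":[0,0,0],"yaw":0},{"grip":1,"slide":[0,0,0],"yaw":0},{"grip":1,"slide":[0,0,0],"yaw":0},{"grip":1,"slide":[0,0,0],"yaw":0},{"grip":1,"slide":[0,0,0],"yaw":0}]'
python3 -m jog '[{"grip":1,"slide":[0,0,0],"yaw":0},{"grip":1,"slide":[0,0,0],"yaw":0},{"grip":1,"slide":[0,0,0],"yaw":0},{"grip":1,"slide":[0,0,0],"yaw":0}]'
```

```text
clock: 21.75
position: [0.6225, -0.1329, 0.3202]
ee_rot: [0.746, 0.666, -0.001, 0.001]
ft_force: [-7.1, -4.2, 4.9]
grip_width: 0.133
grasp_force: 39.6
clock: 22.15
position: [0.6225, -0.1329, 0.3201]
ee_rot: [0.746, 0.666, -0.001, 0.001]
ft_force: [-7.7, -4.7, 3.8]
grip_width: 0.136
grasp_force: 39.6
```

Still, and the strain is gone, so I'm handing in.

```bash
python3 -c "
from workcell import manip
print(manip.hand_in())"
```

```text
the job is handed in; nothing more can be done
None
```

I handed the job in at about 22 s with each tin squarely in its outline and let go, the lid held still by its handle at an estimated 46°, and the bowl and jar untouched; no verdict was returned.

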